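# Close up a specimen carrier and set its clamp nut

## Robot

A 6-joint arm with a two-finger parallel gripper is mounted at the origin on the work surface. World frame = base frame: x ahead of the robot, y to its left, z up, the work surface at z = 0. Lengths are in m, angles in rad, forces in N, time in s.
With the tool pointing down it reaches from about 0.25 to 0.775 m from the base axis. Payload 4 kg.
Tool frame: the origin (TCP) lies between the finger pads, 19 mm behind the fingertips; this is the grasp point; z points along the fingers, y is the line along which they close (so a half turn about z gives the same grasp; the last joint's range is limited). The gripper opens to 94 mm and grips with 3 to 60 N. Pads are 16 mm wide; open, the fingers measure 119 mm over their backs; the gripper's body (75 mm by 177 mm) begins 78 mm behind the grasp point.
Start: joints at [1.132, 0.087, 1.371, -0, 1.684, -0.103], TCP at [0.181, 0.519, 0.224] pointing down, gripper open.
Joint ranges: [-3.1, 3.1], [-0.76, 2.03], [0.27, 2.55], [-1.08, 4.22], [0.17, 2.65], [-2.57, 2.57]. Speed limits (rad/s): [2.79, 2.79, 3.14, 3.14, 3.14, 3.14].

## Interface

Orientations are given as [roll, pitch, yaw] about the fixed x, y, z axes, in that order (R = Rz(yaw) Ry(pitch) Rx(roll)).
In Python, from bench import readout, imaging, robot gives the robot as it stands.
- The arm moves only by the tool carry_out, never from a script. Its argument "motion" is text: rows parted by semicolons, each of 7 numbers parted by spaces: the shift along the tool's x, y, z each as a share of 200 mm, from -1 to 1, then the turn, a rotation vector about the tool's x, y, z each as a share of 120 degrees, from -1 to 1, then the opening, from 0 (shut) to 1 (fully open). A call has 1 to 12 rows; each row shifts and turns the commanded pose from where the row before left it, along the tool's axes as they then stand; what a row does not reach is not made up. A row lasts 1/8 s, in which the tool goes at most 62.5 mm and 10.7 degrees, less where a joint would pass 70% of its speed; a pose out of reach is approached as far as the arm can. A call with a number of a shift or a turn outside -1 to 1 is refused whole. A call with a gripper value outside its range is refused whole. The fingers move at their own pace and stop on an object; the grip force is fixed at half the most. Time passes only in rows, so rows that do not move let the fingers close. It gives the time, the measured TCP pose, the force, the opening and the grip force at its end, in the units of the state.
- readout.get_obs(): the state, without advancing time (a new reading comes with each control period).
- imaging.snapshot(name): name is "scene" or "top" or "wrist"; returns a dict with "pixels" (420x560x3 uint8, red, green, blue), "fx", "fy", "cx", "cy" (pixels), "dist_coeffs" ([k1, k2, p1, p2, k3] as OpenCV has them; the pictures are not rectified), "R" (3x3) and "t" (3): a world point X has camera coordinates R X + t. Camera axes: x right, y down, z forward; pixel columns grow to the right and rows downward; lengths in m; the calibration is good to about 2 mm. A picture is of the moment at which its call begins. There is no depth.
- robot.close_job(): hands the job in; it is judged then, once.
The state is a dict: "time": time; "joint_positions": joint angles; "qvel": joint speeds; "joint_torque": joint torques, N m; "tool_pos": TCP position; "ee_rot": TCP orientation; "wrist_force": force on the tool from outside, world axes, zero at the start; "wrist_torque": the same for the moment, N m; "width": finger opening in m; "finger_force": force on a finger pad.
Only numpy, scipy, OpenCV 4.12 (cv2) and the standard library are available. Lean on these libraries where they do the work, as an engineer would, in place of code of your own. Each camera call takes 0.05 s, during which the arm holds its last target. There are 200 camera calls.

## Task

On the aluminium specimen carrier, slide the loose orange block along its channel until it butts flush against the fixed blue block. Then screw the black knurled nut clockwise all the way down until it bottoms out, back it off a quarter turn, and finish while still holding the nut between the fingers at that setting: do not let go at the end. Leave the other things on the bench where they are.

Things in the scene. Friction and masses are not known exactly. Their poses are not given: they have to be found in the camera images.
- carrier: Aluminium specimen carrier fixed to the bench, at varying place and yaw. Origin on the bench, z up; plate 12 mm thick from x -75 to +75, y -150 to +135 mm. A channel along y (centre line x = +30, floor z = 12) lies between two rails 52 mm apart, tops at z = 22. A fixed blue block stands in it; the clamp nut is on a post at x = -35, y = 0
- butt_face (a point): Centre of the fixed blue block's -y end face, at carrier x = 30, y = 0, z = 30 mm: the face to butt against. The blue block, 50 (x) x 70 (y) x 36 (z) mm, fills the channel from y = 0 to +70
- block: Loose orange block, 50 (x) x 70 (y) x 36 (z) mm, about 0.25 kg, steel disc in its top, in the channel on the -y side of the blue block with a gap of 15 to 45 mm; axes as the carrier's. Origin: centre of its underside (carrier z = 12); flush it is at carrier x = 30, y = -35. Push it towards +y on its free end face; it passes 3 mm or more below the strap
- nut: Nut and strap, rising and falling on the post; this frame does not turn. Steel strap 80 x 44 x 6 mm (x -25 to +55, y +-22 mm) with a red line towards +x, under a black knurled nut, 40 mm diameter, spanning z = 6.5 to 42.5 mm. Origin on the nut's axis at the strap's underside, 51 mm above the bench when bottomed out; axes as the carrier's
- nut_top (a point): Centre of the nut's top face, on its axis; 93.5 mm above the bench when bottomed out. Grip the nut's sides from above at any yaw, fingertips no more than 33 mm below this point to stay clear of the strap
- nut_mark (a point): Outer end of the white mark on the nut's top face, 17 mm from the axis; turns with the nut. It stands over the strap's red line (carrier +x) when the nut is bottomed out, and points to carrier +y, towards the blue block, a quarter turn backed off
- nut_turn (a joint): Angle of the nut, rad: 0 = bottomed out against a hard stop, growing anticlockwise seen from above as it unscrews (a quarter turn is 1.57). It starts 1.8 to 3.2 rad up. Right-hand thread that moves 4 mm up or down per turn; turns stiffly with about 0.07 N m and stays where it is left
- puck: Bystander: black resin puck, 30 mm diameter, 20 mm tall, standing on the carrier plate; origin under its centre
- spare_ring: Bystander: brass ring, 32 mm diameter, 12 mm tall, lying on the carrier plate; origin under its centre
- oil: Bystander: small amber bottle, 34 mm diameter, 75 mm tall; origin under its centre
- dish: Bystander: glass dish, 90 mm diameter, 18 mm tall; origin under its centre
- objective: Bystander: steel microscope objective standing on the bench, 34 mm diameter, 44 mm tall; origin under its centre
- slide_box: Bystander: green slide box, 85 x 100 x 35 mm; origin under its centre
- screwdriver: Bystander: small screwdriver with a yellow handle, 150 mm long, lying on the bench; origin under it, x axis along it
Things that resemble listed ones, but are neither listed nor needed, are in the scene too. There is more than one size of the block; the job needs the larger.

How it is judged:
By the outcome, as a careful person would: the job done as asked, in the order asked, and still so for the second after the job is handed in, while the arm keeps its last pose, push and grip.
It also fails if it takes over 61 s, if anything falls off the work surface, if the arm or the gripper's body presses on something with over 40 N, if the wrist force passes 120 N, or if a joint passes its speed limit or range.

## Working session

There is one attempt and no reset: what is moved stays moved. The work goes in short steps, Python scripts to look and compute and a tool call to move; the robot and the scene stay as the last step left them, time stands still between calls to the robot, and variables do not carry over. Pictures are saved under pics/ and viewed, at most 10 in all, crops included, and the job is handed in when it is done.

Besides the shell and the picture viewer there is one more tool, called after "Request:" as a command line: name --argument value ..., lists and objects as JSON in quotes. carry_out: Moves the arm, as the interface text tells. Its arguments: {"type":"object","properties":{"motion":{"type":"string"}},"required":["motion"]}

```bash
mkdir -p pics; ls; python3 - <<'E'
from bench import readout, imaging
import cv2, pickle
o=readout.get_obs(); print(o)
for n in ("top","scene"):
    s=imaging.snapshot(n); pickle.dump(s,open(f"pics/{n}0.pkl","wb"))
    cv2.imwrite(f"pics/{n}0.png",cv2.cvtColor(s["pixels"],cv2.COLOR_RGB2BGR))
    print(n,s["fx"],s["cx"],s["cy"],s["dist_coeffs"],s["R"],s["t"])
E
```

```text
pics
{'time': 0.0, 'joint_positions': array([ 1.13190521e+00,  8.79667135e-02,  1.37221420e+00,  9.18181970e-06,
        1.68355854e+00, -1.03101716e-01]), 'qvel': array([ 0.00057773,  0.00066232,  0.00029107, -0.00095821, -0.00196686,
        0.00118752]), 'joint_torque': array([ 2.04451262e-04, -3.40179420e+01, -3.02428687e+01,  7.18986872e-02,
        3.29064194e-02, -1.78091786e-04]), 'tool_pos': array([0.18102965, 0.51884364, 0.22311803]), 'ee_rot': array([-3.13945820e+00, -2.30023307e-04,  2.80580404e+00]), 'wrist_force': array([-0.72883545,  0.77361712,  0.75589288]), 'wrist_torque': array([ 0.01004191, -0.0265647 ,  0.00397143]), 'finger_force': 0.0, 'width': 0.0939217960759749}
top 381.14596552106684 280.2990414929051 205.86341819676488 [-0.10569997  0.          0.          0.          0.        ] [[ 0.04997486 -0.99874966 -0.00127765]
 [-0.97014972 -0.04823977 -0.23766034]
 [ 0.23730155  0.01311656 -0.97134748]] [-0.03175272  0.58716771  1.05632482]
scene 470.76745861033373 278.803446694296 212.3433637423992 [0.02701464 0.         0.         0.         0.        ] [[ 0.67310868  0.73952756 -0.00486764]
 [ 0.46947541 -0.43237773 -0.76983267]
 [-0.57141713  0.51589581 -0.63822721]] [-0.35146995 -0.2056932   1.60513324]
```

View pics/top0.png

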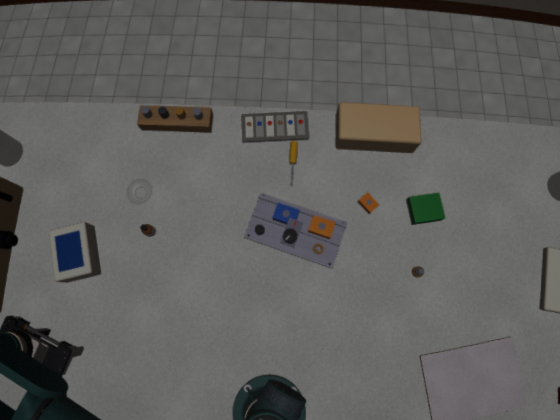

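View pics/scene0.png

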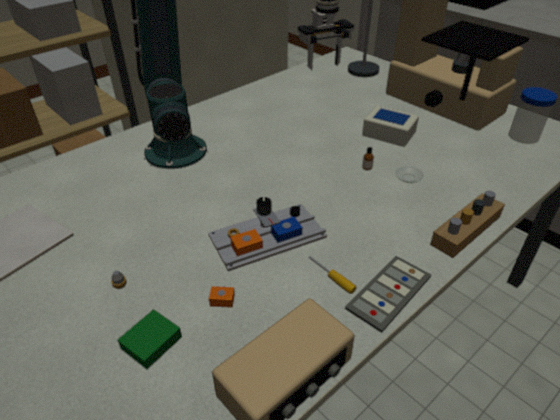

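```bash
cat > h.py <<'E'
import cv2, numpy as np, pickle
from bench import readout, imaging
def K(s): return np.array([[s["fx"],0,s["cx"]],[0,s["fy"],s["cy"]],[0,0,1]])
def cast(s,uv,z):
    n=cv2.undistortPoints(np.array(uv,float).reshape(-1,1,2),K(s),np.array(s["dist_coeffs"])).reshape(-1,2)
    R=np.array(s["R"]);t=np.array(s["t"]);c=-R.T@t
    d=np.c_[n,np.ones(len(n))]@R
    return c+d*((z-c[2])/d[:,2])[:,None]
def proj(s,X):
    return cv2.projectPoints(np.array(X,float).reshape(-1,1,3),cv2.Rodrigues(np.array(s["R"]))[0],np.array(s["t"],float),K(s),np.array(s["dist_coeffs"]))[0].reshape(-1,2)
def snap(n,f):
    s=imaging.snapshot(n); pickle.dump(s,open(f"pics/{f}.pkl","wb")); return s
def crop(s,u0,u1,v0,v1,k,f,gain=1.8):
    im=cv2.cvtColor(s["pixels"],cv2.COLOR_RGB2BGR)[v0:v1,u0:u1]
    im=cv2.convertScaleAbs(im,alpha=gain)
    cv2.imwrite(f"pics/{f}.png",cv2.resize(im,None,fx=k,fy=k,interpolation=cv2.INTER_CUBIC))
E
python3 - <<'E'
from h import *
T=pickle.load(open("pics/top0.pkl","rb"));S=pickle.load(open("pics/scene0.pkl","rb"))
crop(T,236,356,185,275,6,"topc")
for nm,s,(u0,u1,v0,v1) in(("top",T,(236,356,185,275)),("scene",S,(200,330,195,270))):
    hsv=cv2.cvtColor(s["pixels"],cv2.COLOR_RGB2HSV)
    m0=np.zeros(hsv.shape[:2],np.uint8); m0[v0:v1,u0:u1]=255
    if nm=="top":
        p=cv2.inRange(hsv,(108,25,60),(135,110,255))&m0
        p=cv2.morphologyEx(p,cv2.MORPH_CLOSE,np.ones((15,15)))
        c=max(cv2.findContours(p,0,1)[0],key=cv2.contourArea)
        r=cv2.boxPoints(cv2.minAreaRect(c)); X=cast(s,r,0.012); print("plate",r.round(1).tolist(),X.round(4).tolist(),"c",X.mean(0), np.linalg.norm(np.diff(X,axis=0),axis=1))
    for cn,lo,hi in(("orange",(5,150,90),(18,255,255)),("blue",(105,150,70),(125,255,255))):
        m=cv2.inRange(hsv,lo,hi)&m0
        c=max(cv2.findContours(m,0,1)[0],key=cv2.contourArea)
        r=cv2.boxPoints(cv2.minAreaRect(c)); X=cast(s,r,0.048)
        print(nm,cn,cv2.contourArea(c),r.round(1).tolist(),"c",X.mean(0).round(4),np.linalg.norm(np.diff(X,axis=0),axis=1).round(4), np.diff(X,axis=0)[:2].round(3).tolist())
E
```

```text
plate [[244.60000610351562, 236.3000030517578], [259.8999938964844, 192.8000030517578], [346.1000061035156, 223.3000030517578], [330.79998779296875, 266.70001220703125]] [[0.5013, 0.1028, 0.012], [0.6413, 0.0646, 0.012], [0.5572, -0.2075, 0.012], [0.4216, -0.1629, 0.012]] c [ 0.53033413 -0.05075272  0.012     ] [0.14514905 0.28478613 0.14273174]
top orange 320.5 [[308.3999938964844, 229.8000030517578], [313.29998779296875, 215.10000610351562], [334.6000061035156, 222.1999969482422], [329.70001220703125, 236.89999389648438]] c [ 0.538 -0.128  0.048] [0.0474 0.0671 0.0472] [[0.045, -0.013, 0.0], [-0.019, -0.064, 0.0]]
top blue 269.5 [[272.6000061035156, 217.1999969482422], [277.3999938964844, 202.8000030517578], [298.70001220703125, 209.89999389648438], [293.8999938964844, 224.3000030517578]] c [ 0.5708 -0.0194  0.048 ] [0.0468 0.0679 0.0465] [[0.045, -0.012, 0.0], [-0.019, -0.065, 0.0]]
scene orange 335.0 [[229.6999969482422, 235.10000610351562], [257.0, 226.39999389648438], [261.6000061035156, 240.8000030517578], [234.3000030517578, 249.5]] c [ 0.5375 -0.1277  0.048 ] [0.0765 0.0569 0.0737] [[0.022, 0.073, -0.0], [0.05, -0.027, 0.0]]
scene blue 268.0 [[271.3999938964844, 224.39999389648438], [296.5, 214.89999389648438], [301.1000061035156, 227.1999969482422], [276.0, 236.60000610351562]] c [ 0.5733 -0.0195  0.048 ] [0.0774 0.0511 0.0747] [[0.017, 0.075, 0.0], [0.044, -0.026, -0.0]]
```

View pics/topc.png

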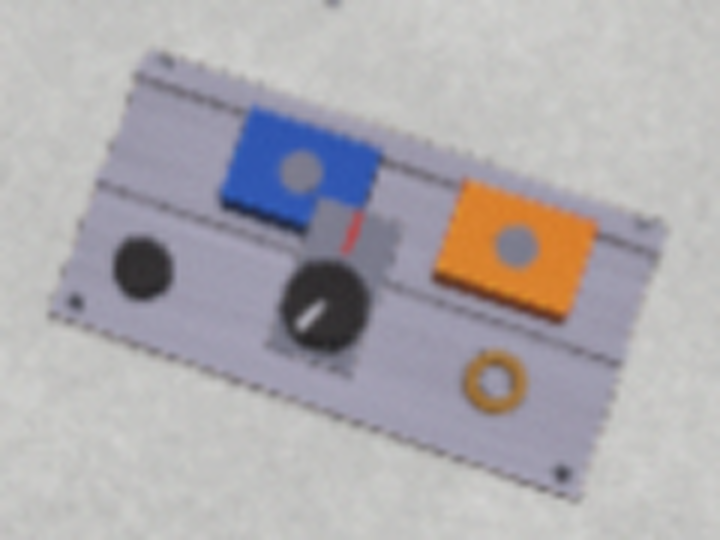

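The top crop shows the blue block's top centred near (287,214) in full-image pixels, the orange block near (322,226) and the nut at (290,236). The nut's white mark points lower-left, about 2.6 rad up. The carrier yaw is about -17°, with its origin near (0.533, -0.044), and the gap between the blocks is about 43 mm. I'll rotate the tool to the carrier axes first.

Request:
carry_out --motion "0 0 0 0 0 0.081 0;0 0 0 0 0 0.081 0;0 0 0 0 0 0.081 0;0 0 0 0 0 0.081 0;0 0 0 0 0 0.081 0;0 0 0 0 0 0.081 0;0 0 0 0 0 0.081 0;0 0 0 0 0 0.081 0;0 0 0 0 0 0.083 0;0 0 0 0 0 0 0"

```text
time: 1.35
tool_pos: [0.1811, 0.5191, 0.2237]
ee_rot: [-3.141, 0.001, 1.277]
wrist_force: [0.8, 0.1, 0.8]
width: 0.0008
finger_force: 0.0
```

Request:
carry_out --motion "-0.142 0.133 0 0 0 0 0;-0.142 0.133 0 0 0 0 0;-0.142 0.133 0 0 0 0 0;-0.142 0.133 0 0 0 0 0;-0.142 0.133 0 0 0 0 0;-0.142 0.133 0 0 0 0 0;-0.142 0.133 0 0 0 0 0;-0.142 0.133 0 0 0 0 0;-0.142 0.133 0 0 0 0 0;-0.142 0.133 0 0 0 0 0"

```text
time: 2.6
tool_pos: [0.3531, 0.1689, 0.2242]
ee_rot: [3.142, -0.0, 1.278]
wrist_force: [0.2, 0.8, 0.1]
width: 0.0003
finger_force: 0.0
```

Request:
carry_out --motion "-0.142 0.133 0 0 0 0 0;-0.142 0.133 0 0 0 0 0;-0.142 0.133 0 0 0 0 0;-0.142 0.133 0 0 0 0 0;-0.142 0.133 0 0 0 0 0;-0.142 0.133 0 0 0 0 0;-0.142 0.133 0 0 0 0 0;-0.142 0.133 0 0 0 0 0;-0.142 0.133 0 0 0 0 0;-0.142 0.133 0 0 0 0 0;0 0 0 0 0 0 0"

```text
time: 3.98
tool_pos: [0.5247, -0.1812, 0.223]
ee_rot: [-3.14, -0.0, 1.275]
wrist_force: [0.3, -0.0, -0.0]
width: 0.0006
finger_force: 0.0
```

```bash
python3 - <<'E'
from h import *
s=snap("wrist","w1"); crop(s,0,560,0,420,1.4,"w1",1.6)
o=readout.get_obs(); print(o["joint_positions"].round(3))
print(s["fx"],np.array(s["R"]).round(3).tolist(),s["t"])
ex=np.array([.9563,-.2924]);ey=np.array([.2924,.9563]);O=np.array([.533,-.044])
P=lambda x,y,z:np.r_[O+ex*x/1000+ey*y/1000,z/1000]
print(proj(s,[P(30,0,48),P(30,-113.4,48),P(-35,0,95),P(75,-150,12),P(-75,-150,12)]).round(0).tolist())
E
```

```text
[-0.433  0.098  1.361  0.     1.685 -0.138]
365.24420768344703 [[0.956, -0.292, -0.002], [-0.282, -0.925, 0.255], [-0.076, -0.244, -0.967]] [-0.55528079 -0.04581677  0.38651845]
[[280.0, 46.0], [281.0, 178.0], [190.0, 33.0], [324.0, 207.0], [181.0, 207.0]]
```

View pics/w1.png

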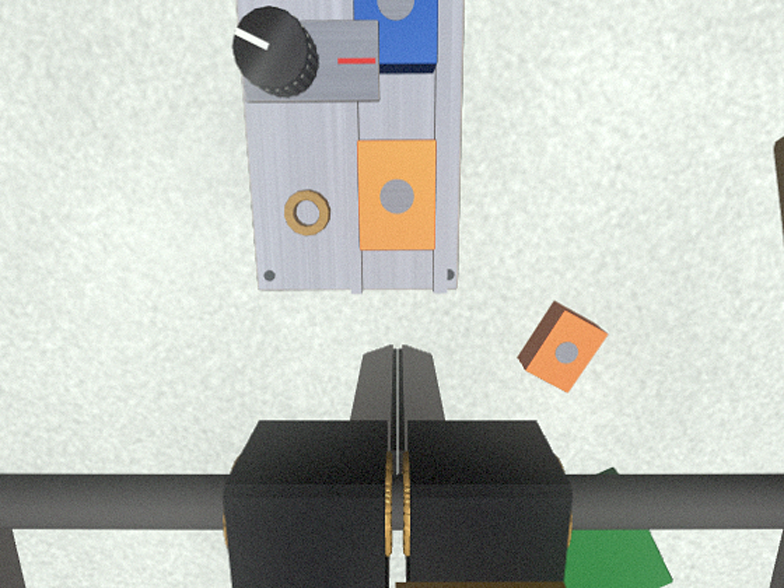

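Request:
carry_out --motion "0 0 0.146 0 0 0 0;0 0 0.146 0 0 0 0;0 0 0.146 0 0 0 0;0 0 0.146 0 0 0 0;0 0 0.146 0 0 0 0;0 0 0.146 0 0 0 0;0 0 0 0 0 0 0"

```text
time: 4.9
tool_pos: [0.5221, -0.1771, 0.0466]
ee_rot: [-3.135, -0.001, 1.277]
wrist_force: [-0.0, -0.4, 0.2]
width: 0.0004
finger_force: 0.0
```

Request:
carry_out --motion "0.04 0 0 0 0 0 0;0.04 0 0 0 0 0 0;0.04 0 0 0 0 0 0;0.04 0 0 0 0 0 0;0.04 0 0 0 0 0 0;0.02 0 0 0 0 0 0;0.01 0 0 0 0 0 0;0 0 0 0 0 0 0"

```text
time: 5.9
tool_pos: [0.5378, -0.1348, 0.0488]
ee_rot: [-3.141, -0.001, 1.275]
wrist_force: [-0.0, -0.4, 0.6]
width: 0.0004
finger_force: 0.4
```

Request:
carry_out --motion "0.01 0 0 0 0 0 0;0.01 0 0 0 0 0 0;0 0 0 0 0 0 0"

```text
time: 6.28
tool_pos: [0.5389, -0.131, 0.0488]
ee_rot: [-3.141, -0.001, 1.275]
wrist_force: [-0.5, -0.8, -1.1]
width: 0.0003
finger_force: 0.4
```

Request:
carry_out --motion "0.005 0 0 0 0 0 0;0.005 0 0 0 0 0 0;0.005 0 0 0 0 0 0;0 0 0 0 0 0 0"

```text
time: 6.78
tool_pos: [0.5397, -0.1297, 0.0489]
ee_rot: [3.141, 0.003, 1.275]
wrist_force: [-0.8, -4.0, -1.4]
width: 0.0003
finger_force: 2.6
```

Request:
carry_out --motion "0.005 0 0 0 0 0 0;0.005 0 0 0 0 0 0;0 0 0 0 0 0 0"

```text
time: 7.15
tool_pos: [0.5397, -0.1297, 0.049]
ee_rot: [3.141, 0.006, 1.274]
wrist_force: [-2.3, -8.9, -0.0]
width: 0.0007
finger_force: 4.8
```

Request:
carry_out --motion "0.005 0 0 0 0 0 0;0 0 0 0 0 0 0;-0.03 0 0 0 0 0 0;-0.04 0 0 0 0 0 0;-0.1 0 -0.15 0 0 0 0;-0.1 0 -0.15 0 0 0 0;-0.1 0 -0.15 0 0 0 0;0 0 -0.15 0 0 0 0;0 0 -0.15 0 0 0 0.5;0 0 0 0 0 0 0.7;0 0 0 0 0 0 0.7"

```text
time: 8.52
tool_pos: [0.5188, -0.1959, 0.1977]
ee_rot: [-3.14, -0.001, 1.275]
wrist_force: [0.1, 0.0, -0.8]
width: 0.0268
finger_force: 0.0
```

```bash
python3 - <<'E'
from h import *
s=snap("wrist","w2"); crop(s,100,400,0,220,2.6,"w2",1.6); T=snap("top","t2")
hsv=cv2.cvtColor(s["pixels"],cv2.COLOR_RGB2HSV)
print(proj(s,[[.5005,-.0342,.0952]]))
E
```

```text
[[182.86870933  -1.40977692]]
```

View pics/w2.png

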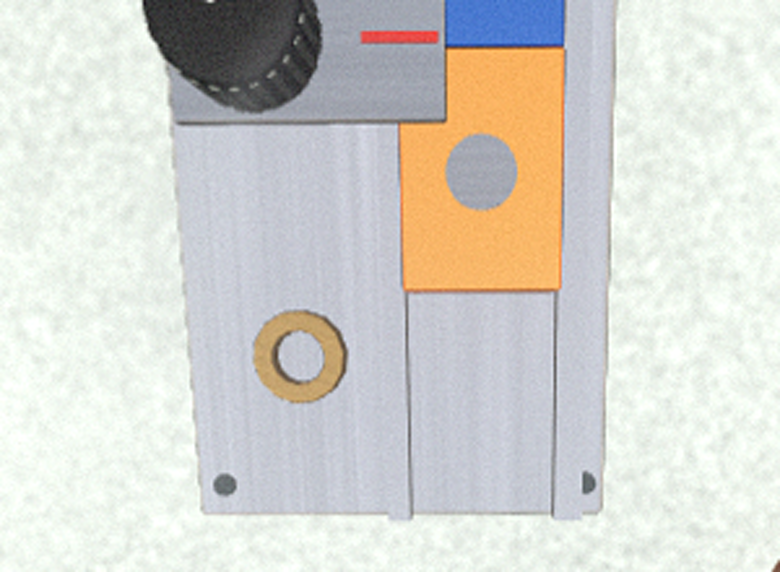

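The orange block sits flush against the blue one: a single seam at crop row ~47, with no floor visible between them. Next I'll centre the wrist camera over the nut.

Request:
carry_out --motion "0.075 -0.065 0 0 0 0 1;0.075 -0.065 0 0 0 0 1;0.075 -0.065 0 0 0 0 1;0.075 -0.065 0 0 0 0 1;0.075 -0.065 0 0 0 0 1;0 0 0 0 0 0 1;0 0 0 0 0 0 1"

```text
time: 9.5
tool_pos: [0.479, -0.1058, 0.1993]
ee_rot: [3.141, 0.0, 1.275]
wrist_force: [0.0, -0.4, -0.0]
width: 0.0941
finger_force: 0.0
```

```bash
python3 - <<'E'
from h import *
s=snap("wrist","w3"); crop(s,140,440,0,225,2.6,"w3",1.3)
p=proj(s,[[.5005,-.0342,.0952]])[0]; print(p, readout.get_obs()["tool_pos"])
g=cv2.cvtColor(s["pixels"],cv2.COLOR_RGB2GRAY)
hsv=cv2.cvtColor(s["pixels"],cv2.COLOR_RGB2HSV)
m=cv2.inRange(hsv,(0,0,150),(180,50,255))
d=np.zeros_like(m); cv2.circle(d,tuple(int(x) for x in p),int(.019*s["fx"]/.28*1.0),255,-1); 
for c in cv2.findContours(m&d,0,1)[0]:
    if cv2.contourArea(c)>10: print(cv2.contourArea(c),cv2.boxPoints(cv2.minAreaRect(c)).round(1).tolist())
E
```

```text
[281.49959363 116.86629895] [ 0.47909993 -0.1060444   0.19910549]
72.0 [[258.6000061035156, 107.80000305175781], [260.20001220703125, 104.5999984741211], [281.3999938964844, 115.19999694824219], [279.79998779296875, 118.4000015258789]]
```

View pics/w3.png

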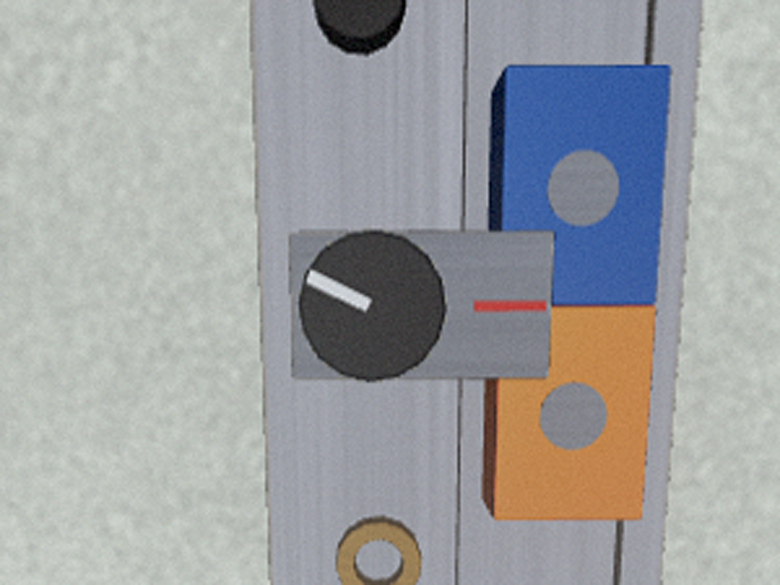

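Wrist view: nut centre at full-image (283,118), white mark end at (259,106), so the nut is about 2.67 rad up. The blocks meet at a single seam. I'll move over the nut and turn the gripper 90° to leave room for the screwing stroke.

Request:
carry_out --motion "0.093 0 0 0 0 -0.083 1;0 0 0 0 0 -0.083 1;0 0 0 0 0 -0.083 1;0 0 0 0 0 -0.083 1;0 0 0 0 0 -0.083 1;0 0 0 0 0 -0.083 1;0 0 0 0 0 -0.083 1;0 0 0 0 0 -0.083 1;0 0 0 0 0 -0.083 1;0 0 0 0 0 0 1"

```text
time: 10.8
tool_pos: [0.4845, -0.0886, 0.1989]
ee_rot: [-3.142, -0.0, 2.836]
wrist_force: [0.3, -0.9, -0.1]
width: 0.0939
finger_force: 0.0
```

Request:
carry_out --motion "0 0.094 0 0 0 0 1;0 0.094 0 0 0 0 1;0 0.093 0 0 0 0 1;0 0 0.115 0 0 0 1;0 0 0.115 0 0 0 1;0 0 0.115 0 0 0 1;0 0 0.115 0 0 0 1;0 0 0.09 0 0 0 1;0 0 0 0 0 0 1"

```text
time: 11.92
tool_pos: [0.5, -0.034, 0.0874]
ee_rot: [-3.141, -0.004, 2.839]
wrist_force: [0.3, -0.3, -0.4]
width: 0.0939
finger_force: 0.0
```

Request:
carry_out --motion "-0.007 -0.003 0.017 0 0 0 1;0 0 0 0 0 0 0;0 0 0 0 0 0 0;0 0 0 0 0 0 0;0 0 0 0 0 0 0;0 0 0 0 0 0 0;0 0 0 0 0 0 0;0 0 0 0 0 0 0"

```text
time: 12.92
tool_pos: [0.5021, -0.0355, 0.0857]
ee_rot: [-3.141, -0.0, 2.839]
wrist_force: [-0.8, -1.0, 1.2]
width: 0.0395
finger_force: 30.0
```

Request:
carry_out --motion "0 0 0.0006 0 0 0.06 0;0 0 0.0006 0 0 0.08 0;0 0 0.0006 0 0 0.08 0;0 0 0.0006 0 0 0.08 0;0 0 0.0006 0 0 0.08 0;0 0 0.0006 0 0 0.08 0;0 0 0.0006 0 0 0.08 0;0 0 0.0006 0 0 0.08 0;0 0 0.0006 0 0 0.08 0;0 0 0.0006 0 0 0.08 0;0 0 0.0006 0 0 0.08 0;0 0 0 0 0 0 0"

```text
time: 14.42
tool_pos: [0.4994, -0.0366, 0.0844]
ee_rot: [-3.137, 0.006, 1.037]
wrist_force: [-8.8, -4.1, 5.5]
width: 0.0397
finger_force: 30.0
```

```bash
python3 - <<'E'
from h import *
o=readout.get_obs(); print(o["wrist_torque"],o["wrist_force"],o["joint_positions"].round(3))
s=snap("wrist","w4"); crop(s,0,560,0,420,1.4,"w4",1.5)
E
```

```text
[-0.75980673  1.45331068 -0.04180993] [-8.81349001 -4.11675495  5.50720671] [-0.184  0.055  1.688 -0.004  1.405  0.351]
```

View pics/w4.png

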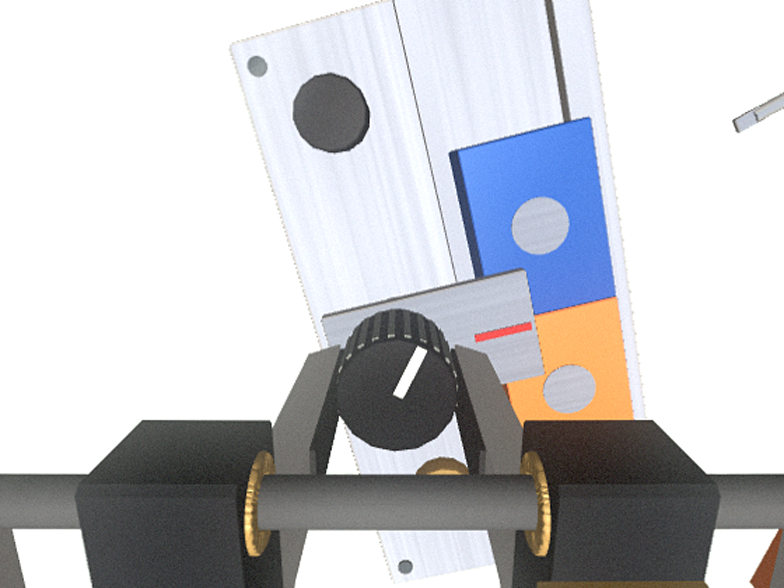

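The wrist view shows the nut held and its mark at (420,349), still about 50° short of the red line at (531,326). That matches the 103° turned, so there has been no slip. I'll continue, with a small shift to relieve the side load.

Request:
carry_out --motion "-0.008 -0.006 0 0 0 0 0;0 0 0.0006 0 0 0.07 0;0 0 0.0006 0 0 0.07 0;0 0 0.0006 0 0 0.07 0;0 0 0.0006 0 0 0.07 0;0 0 0 0 0 0.04 0;0 0 0 0 0 0 0"

```text
time: 15.35
tool_pos: [0.4985, -0.0358, 0.0841]
ee_rot: [-3.14, 0.004, 0.367]
wrist_force: [-6.6, 0.4, 5.0]
width: 0.0395
finger_force: 30.0
```

```bash
cat >> h.py <<'E'
def mark(f,z=0.0938):
    o=readout.get_obs(); s=snap("wrist",f)
    g=cv2.cvtColor(s["pixels"],cv2.COLOR_RGB2GRAY)
    p=o["tool_pos"].copy(); p[2]=z
    c0=proj(s,[p])[0]
    a=np.linspace(0,2*np.pi,40); ring=proj(s,p+.0185*np.c_[np.cos(a),np.sin(a),0*a])
    d=np.zeros_like(g); cv2.fillPoly(d,[ring.astype(int)],255)
    m=cv2.inRange(g,120,255)&d
    c=max(cv2.findContours(m,0,1)[0],key=cv2.contourArea)
    b=cv2.boxPoints(cv2.minAreaRect(c)); X=cast(s,b,z)
    e=[X[1]-X[0],X[2]-X[1]]; e=max(e,key=np.linalg.norm)
    if e@(X.mean(0)-p)<0: e=-e
    print("len",np.linalg.norm(e).round(4),"area",cv2.contourArea(c),"mid",(X.mean(0)-p).round(4),"mark carrier deg",np.degrees(np.arctan2(e[1],e[0])).round(1)+17)
    print("tau",o["wrist_torque"].round(3),"F",o["wrist_force"].round(1),"yaw deg",np.degrees(o["ee_rot"][2]).round(1),"pos",o["tool_pos"].round(4),"q6",o["joint_positions"][5].round(3))
    return s
E
python3 -c "
from h import *
mark('w5')"
```

```text
len 0.0159 area 221.5 mid [ 0.0109 -0.0002  0.    ] mark carrier deg 13.3
tau [-0.14   1.206 -0.073] F [-6.6  0.4  5. ] yaw deg 21.1 pos [ 0.4985 -0.0358  0.0841] q6 1.019
```

Request:
carry_out --motion "0 0 0.0003 0 0 0.04 0;0 0 0.0003 0 0 0.04 0;0 0 0 0 0 0 0"

```text
time: 15.78
tool_pos: [0.4984, -0.0355, 0.0839]
ee_rot: [-3.14, 0.004, 0.2]
wrist_force: [-6.4, 0.8, 6.2]
width: 0.0394
finger_force: 30.0
```

```bash
python3 -c "
from h import *
mark('w6')"
```

```text
len 0.0157 area 218.0 mid [ 0.0107 -0.0018  0.    ] mark carrier deg 2.9000000000000004
tau [-0.     1.316 -0.06 ] F [-6.4  0.8  6.2] yaw deg 11.5 pos [ 0.4984 -0.0355  0.0839] q6 1.186
```

Request:
carry_out --motion "0 0 0 0 0 0.03 0;0 0 0 0 0 0.03 0;0 0 0 0 0 0 0"

```text
time: 16.2
tool_pos: [0.4991, -0.0352, 0.084]
ee_rot: [-3.14, 0.003, 0.077]
wrist_force: [-5.9, 0.8, 5.0]
width: 0.0392
finger_force: 30.0
```

```bash
python3 -c "
from h import *
mark('w7')"
```

```text
len 0.0166 area 234.5 mid [ 0.0102 -0.0027  0.    ] mark carrier deg -0.10000000000000142
tau [0.246 1.097 0.579] F [-5.9  0.8  5. ] yaw deg 4.4 pos [ 0.4991 -0.0352  0.084 ] q6 1.309
```

Wrist torque jumped to 0.58 N m with the mark at 0° (over the red line), so the nut is bottomed out. Now I'll back it off.

Request:
carry_out --motion "-0.006 0 -0.001 0 0 -0.04 0;0 0 -0.0005 0 0 -0.07 0;0 0 -0.0005 0 0 -0.07 0;0 0 -0.0005 0 0 -0.07 0;0 0 -0.0005 0 0 -0.07 0;0 0 -0.0005 0 0 -0.07 0;0 0 -0.0005 0 0 -0.07 0;0 0 -0.0005 0 0 -0.07 0;0 0 -0.0005 0 0 -0.07 0;0 0 -0.0005 0 0 -0.07 0;0 0 0 0 0 -0.05 0;0 0 0 0 0 0 0"

```text
time: 17.75
tool_pos: [0.5001, -0.0362, 0.085]
ee_rot: [3.139, 0.0, 1.582]
wrist_force: [2.3, -0.9, -0.2]
width: 0.0397
finger_force: 30.0
```

```bash
python3 -c "
from h import *
mark('w8',.0945)
s=snap('top','t8')"
```

```text
len 0.0171 area 240.5 mid [0.0046 0.0093 0.    ] mark carrier deg 85.3
tau [-0.135 -0.177  0.063] F [ 2.3 -0.9 -0.2] yaw deg 90.6 pos [ 0.5001 -0.0362  0.085 ] q6 -0.197
```

Request:
carry_out --motion "0 0 -0.0003 0 0 -0.036 0;0 0 0 0 0 0 0;0 0 0 0 0 0 0"

```text
time: 18.23
tool_pos: [0.5001, -0.0362, 0.0851]
ee_rot: [3.139, 0.0, 1.657]
wrist_force: [5.1, -1.0, -2.8]
width: 0.0396
finger_force: 30.0
```

```bash
python3 -c "
from h import *
s=mark('w9',.0945)
crop(s,150,450,150,375,2.6,'w9',1.4)"
```

```text
len 0.0171 area 242.5 mid [0.0039 0.0094 0.    ] mark carrier deg 89.6
tau [-0.141 -0.841  0.011] F [ 5.1 -1.  -2.8] yaw deg 94.9 pos [ 0.5001 -0.0362  0.0851] q6 -0.272
```

View pics/w9.png

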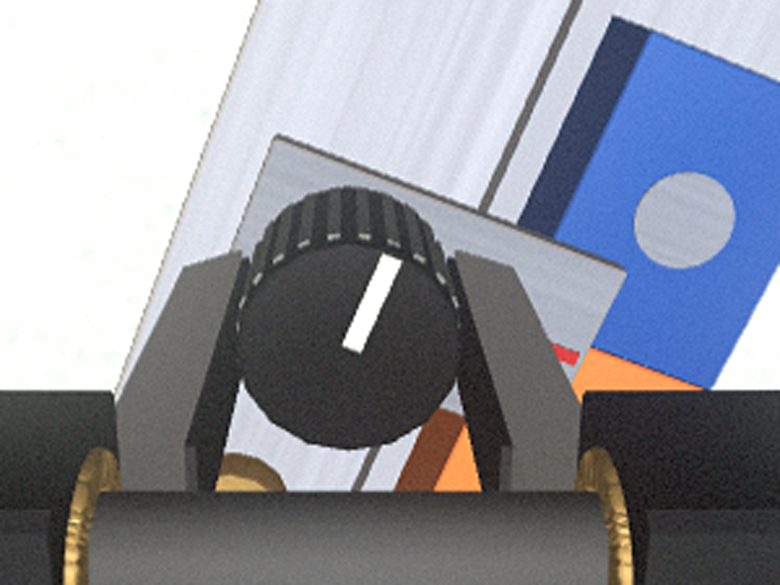

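The mark runs from (352,350) to (393,256), parallel to carrier +y (89.6°). The nut is still gripped at 30 N and the blocks are flush at the seam near (650,368). I'm handing it in.

```bash
python3 -c "
from bench import robot
print(robot.close_job())"
```

```text
the job is handed in; nothing more can be done
None
```

The job is handed in at about 18 s: the orange block is flush against the blue one, and the nut was screwed down to its stop, backed off a quarter turn (mark measured at 89.6°) and is still held at 30 N.

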